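# Set the stock tags behind the parts bins

### The arm

A 6-joint arm with a two-finger parallel gripper is mounted at the origin on the work surface; the furniture and walls round the work are solid. World frame = base frame: x ahead of the robot, y to its left, z up, the work surface at z = 0. Lengths are in mm, angles in degrees, forces in N, time in s.
With the tool pointing down it reaches from about 300 to 850 mm from the base axis. Payload 4.2 kg.
Tool frame: the origin (TCP) lies midway between the tips of the shut fingers; the grasp point (between the pads) lies 19 mm behind it; x points along the fingers, y is the direction in which the jaws open and shut, and the axes are right-handed (so a half turn about x gives the same grasp; the last joint's range is limited). The gripper opens to 91 mm and grips with 3 to 60 N. Pads are 32 mm wide; open, the fingers measure 118 mm over their backs; the gripper's body (76 mm by 178 mm) begins 60 mm behind the grasp point.
Start: joints at [-1.146, 18.312, 89.639, -0, 72.044, -1.146], TCP at [575.016, 0, 213.976] pointing down, gripper open.
Joint ranges: [-177.97, 177.97], [-48.28, 115.42], [12.27, 149.76], [-77.06, 257.06], [2.81, 150.46], [-146.56, 146.56]. Speed limits (degrees/s): [147.25, 147.25, 180, 180, 180, 180].

### API

Orientations are given as a 3x3 rotation matrix whose columns are the frame's x, y, z axes.
In Python, from plant import arm gives the robot as it stands.
- The arm moves only by the tool drive_tool, never from a script. Its argument "series" is a list of rows, each a list of 2 entries, a list of its own where there are three numbers: the shift along the world's x, y, z in units of 25 mm (1.0 is 25 mm), then the turn about the world's z in degrees. In form: [[[dx, dy, dz], turn], ...]. A call has exactly 5 rows; each row shifts and turns the pose as measured when the row begins; what a row does not reach is not made up. A row lasts 1/10 s, in which the tool goes at most 50 mm and 8.59 degrees, less where a joint would pass 70% of its speed; a pose out of reach is approached as far as the arm can. A call is refused whole if a number of a shift passes 1 or a number of a turn 8.59, either way. A call with a gripper value outside its range is refused whole. "jaw" is the closure, from -1 (fully open) to 1 (shut), set as the call begins (left out, the last holds). The fingers move at their own pace and stop on an object; "squeeze" is the grip in N (left out, the last holds). Time passes only in rows, so rows that do not move let the fingers close, or fill a call up. It gives the time, the measured TCP pose, the force and the opening at its end, in the units of the state.
- arm.read_state(): the state, without advancing time (a new reading comes with each control period).
- arm.capture(name): name is "scene" or "side" or "wrist"; returns a dict with "pixels" (384x512x3 uint8, blue, green, red), "range_z" (384x512 float32, mm along the optical axis (not along the pixel's ray), 0 where there is no reading), "fx", "fy", "cx", "cy" (pixels), "rvec" (rotation vector, rad) and "tvec" (3), from world to camera coordinates, as OpenCV has them. Camera axes: x right, y down, z forward; pixel columns grow to the right and rows downward; lengths in mm; the calibration is good to about 2 mm. A picture is of the moment at which its call begins.
- arm.finish_job(): hands the job in, once; it reports no verdict.
The state is a dict: "time_s": time; "joint_positions": joint angles; "qd": joint speeds; "tau": joint torques, N m; "eef_pos": TCP position; "ee_rot": TCP orientation; "contact_force": force on the tool from outside, world axes, zero at the start; "ft_torque": the same for the moment, N m; "width": opening from 0.0 (shut) to 1.0 (fully open).
Only numpy, scipy, OpenCV 4.12 (cv2) and the standard library are available. Lean on these libraries where they do the work, as an engineer would, in place of code of your own. Each camera call takes 0.05 s, during which the arm holds its last target.

### The job

Bring the hinged stock tags behind the four parts bins up to date: behind every full bin the tag must lean back, away from the bins, with its disc face up, and behind the bin that is all but empty it must lean forward over the bin with its bar face up. Tip each tag that is wrong over onto its other stop with a gentle push of a fingertip, without gripping it. Leave the parts in the bins and the loose things round the board where they are.

Things in the scene. Friction and masses are not known exactly. Their poses are not given: they have to be found in the camera images.
- tag_a (a joint): lean of one hinged tag, rad: 0 upright, +0.95 leaning back, away from the bins, on its stop (the black disc faces up), -0.95 leaning forward over its bin on the other stop (the black bar faces up). It swings freely and falls to one stop or the other once past upright.
- tag_a_hinge (a point): middle of the hinge pin of tag_a, 125 mm above the desk. z up; y along the pin; x away from the bins, level; its bin's centre lies 72 mm from it along -x. The stand's two posts, 55 mm apart along y, reach 4 mm above the pin. Tags stand side by side, 70 mm from pin to pin.
- tag_a_edge (a point): middle of the tag's free edge, 50 mm from the pin. The tag is a slippery metal plate (about 60 g), 46 wide along the pin, 4 thick, with a 7 mm edge bead, a raised black disc (28 across) on one face and a black bar (36 x 8) on the other. On a stop, this edge is 41 mm to the side of the pin and 29 mm above it, open below: a fingertip beside it, 8 to 20 mm above pin height, pushes it over.
- tag_b (a joint): lean of one hinged tag, rad: 0 upright, +0.95 leaning back, away from the bins, on its stop (the black disc faces up), -0.95 leaning forward over its bin on the other stop (the black bar faces up). It swings freely and falls to one stop or the other once past upright.
- tag_b_hinge (a point): middle of the hinge pin of tag_b, 125 mm above the desk. z up; y along the pin; x away from the bins, level; its bin's centre lies 72 mm from it along -x. The stand's two posts, 55 mm apart along y, reach 4 mm above the pin. Tags stand side by side, 70 mm from pin to pin.
- tag_b_edge (a point): middle of the tag's free edge, 50 mm from the pin. The tag is a slippery metal plate (about 60 g), 46 wide along the pin, 4 thick, with a 7 mm edge bead, a raised black disc (28 across) on one face and a black bar (36 x 8) on the other. On a stop, this edge is 41 mm to the side of the pin and 29 mm above it, open below: a fingertip beside it, 8 to 20 mm above pin height, pushes it over.
- tag_c (a joint): lean of one hinged tag, rad: 0 upright, +0.95 leaning back, away from the bins, on its stop (the black disc faces up), -0.95 leaning forward over its bin on the other stop (the black bar faces up). It swings freely and falls to one stop or the other once past upright.
- tag_c_hinge (a point): middle of the hinge pin of tag_c, 125 mm above the desk. z up; y along the pin; x away from the bins, level; its bin's centre lies 72 mm from it along -x. The stand's two posts, 55 mm apart along y, reach 4 mm above the pin. Tags stand side by side, 70 mm from pin to pin.
- tag_c_edge (a point): middle of the tag's free edge, 50 mm from the pin. The tag is a slippery metal plate (about 60 g), 46 wide along the pin, 4 thick, with a 7 mm edge bead, a raised black disc (28 across) on one face and a black bar (36 x 8) on the other. On a stop, this edge is 41 mm to the side of the pin and 29 mm above it, open below: a fingertip beside it, 8 to 20 mm above pin height, pushes it over.
- tag_d (a joint): lean of one hinged tag, rad: 0 upright, +0.95 leaning back, away from the bins, on its stop (the black disc faces up), -0.95 leaning forward over its bin on the other stop (the black bar faces up). It swings freely and falls to one stop or the other once past upright.
- tag_d_hinge (a point): middle of the hinge pin of tag_d, 125 mm above the desk. z up; y along the pin; x away from the bins, level; its bin's centre lies 72 mm from it along -x. The stand's two posts, 55 mm apart along y, reach 4 mm above the pin. Tags stand side by side, 70 mm from pin to pin.
- tag_d_edge (a point): middle of the tag's free edge, 50 mm from the pin. The tag is a slippery metal plate (about 60 g), 46 wide along the pin, 4 thick, with a 7 mm edge bead, a raised black disc (28 across) on one face and a black bar (36 x 8) on the other. On a stop, this edge is 41 mm to the side of the pin and 29 mm above it, open below: a fingertip beside it, 8 to 20 mm above pin height, pushes it over.
- bin_bolts: grey open bin, 74 (x) x 66 (y) x 42 high, fixed on the board, full of upright hexagon bolts, tops 50 mm above the desk. Origin: centre of its underside, 10 mm above the desk. Its tag is the one whose hinge is nearest.
- bin_relays: grey open bin, 74 (x) x 66 (y) x 42 high, fixed on the board, heaped full of small black cube relays in two layers, tops 61 mm above the desk. Origin: centre of its underside, 10 mm above the desk. Its tag is the one whose hinge is nearest.
- bin_bushes: grey open bin, 74 (x) x 66 (y) x 42 high, fixed on the board, full of upright round steel bushes, tops 53 mm above the desk. Origin: centre of its underside, 10 mm above the desk. Its tag is the one whose hinge is nearest.
- bin_low: grey open bin, 74 (x) x 66 (y) x 42 high, fixed on the board, all but empty, one single relay left in it. Origin: centre of its underside, 10 mm above the desk. Its tag is the one whose hinge is nearest.
- board: plywood board, 164 (x) x 290 (y) x 10 mm, fixed on the desk, that carries the four bins in a row and the four tags behind them. Origin on the desk below the middle of the row of hinges; x from bins to tags, y along the row, z up. A thick fixed pipe, 104 to 220 mm above the desk, runs along the wall behind the board.
- lone_relay: loose black cube relay, 28 x 28 x 24 mm, in the bin that is all but empty; origin at its underside. Leave alone.
- solder_spool: loose blue and white spool of wire, 58 across, 42 high, beside the board on its -y side, beyond a pen; origin at its underside. Leave alone.
- key_fob: loose black key fob, 76 x 34 x 13 mm, beside the board on its +y side; origin at its underside. Leave alone.
- blue_pen: loose blue pen, 138 mm long, 11 high, beside the board; origin at its underside. Leave alone.

How it is judged (in metres and radians):
At the end, for the whole second after the job is handed in: The tags of the three full bins lean back on their stops (above 0.85 rad) and the tag of the nearly empty bin leans forward on its stop (below -0.85 rad) (((horizontal distance between tag_a_hinge and bin_low below 0.086 m and value of joint tag_a below -0.85 rad) or (not (horizontal distance between tag_a_hinge and bin_low below 0.086 m) and value of joint tag_a above 0.85 rad)) and ((horizontal distance between tag_b_hinge and bin_low below 0.086 m and value of joint tag_b below -0.85 rad) or (not (horizontal distance between tag_b_hinge and bin_low below 0.086 m) and value of joint tag_b above 0.85 rad)) and ((horizontal distance between tag_c_hinge and bin_low below 0.086 m and value of joint tag_c below -0.85 rad) or (not (horizontal distance between tag_c_hinge and bin_low below 0.086 m) and value of joint tag_c above 0.85 rad)) and ((horizontal distance between tag_d_hinge and bin_low below 0.086 m and value of joint tag_d below -0.85 rad) or (not (horizontal distance between tag_d_hinge and bin_low below 0.086 m) and value of joint tag_d above 0.85 rad))); the robot touches nothing.
It fails at once if the single relay is moved more than 20 mm or lifted (distance of lone_relay from where it was at the start of the episode above 0.02 m).
It fails at once if the spool is moved more than 20 mm or lifted (distance of solder_spool from where it was at the start of the episode above 0.02 m).
It fails at once if the key fob is moved more than 20 mm or lifted (distance of key_fob from where it was at the start of the episode above 0.02 m).
It fails at once if the pen is moved more than 20 mm or lifted (distance of blue_pen from where it was at the start of the episode above 0.02 m).
It fails at once if a tag is gripped or pressed with more than 20 N (contact force between the fingers and tag_a above 20 N or contact force between the fingers and tag_b above 20 N or contact force between the fingers and tag_c above 20 N or contact force between the fingers and tag_d above 20 N).
It also fails if it takes over 61 s, if anything falls off the work surface, if the arm or the gripper's body presses on something with over 40 N, if the wrist force passes 120 N, or if a joint passes its speed limit or range.

## Working session

There is one attempt and no reset: what is moved stays moved. The work goes in short steps, Python scripts to look and compute and a tool call to move; the robot and the scene stay as the last step left them, time stands still between calls to the robot, and variables do not carry over. Pictures are saved under pics/ and viewed, and the job is handed in when it is done.

Besides the shell and the picture viewer there is one more tool, called after "Call:" as a command line: name --argument value ..., lists and objects as JSON in quotes. drive_tool: Moves the arm, as the interface text tells. Its arguments: {"type":"object","properties":{"series":{"type":"array"},"jaw":{"type":"number"},"squeeze":{"type":"number"}},"required":["series"]}

```bash
mkdir -p pics
python3 - <<'E'
from plant import arm
import cv2,numpy as np,pickle
d={}
for n in("scene","side","wrist"):
    c=arm.capture(n);d[n]=c
    cv2.imwrite(f"pics/{n}0.png",c["pixels"])
    R=cv2.Rodrigues(np.array(c["rvec"]))[0]
    print(n,(-R.T@np.array(c["tvec"]).ravel()).round(),R[2].round(2))
pickle.dump(d,open("c0.pkl","wb"))
s=arm.read_state();print(s["time_s"],s["eef_pos"],s["ee_rot"],s["width"])
E
```

```text
scene [  24. -591.  737.] [ 0.42  0.66 -0.62]
side [-260.  512. 1019.] [ 0.54 -0.41 -0.73]
wrist [575.  67. 384.] [-0.   -0.24 -0.97]
0.15 [ 5.74618659e+02 -2.45391642e-03  2.13343491e+02] [[-1.31122195e-03  9.99999140e-01 -1.55303898e-05]
 [ 3.51717709e-05 -1.54842851e-05 -9.99999999e-01]
 [-9.99999140e-01 -1.31122249e-03 -3.51514373e-05]] 0.9979597378797526
```

View pics/scene0.png

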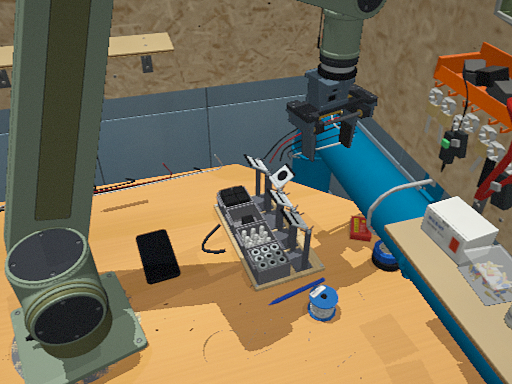

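View pics/side0.png

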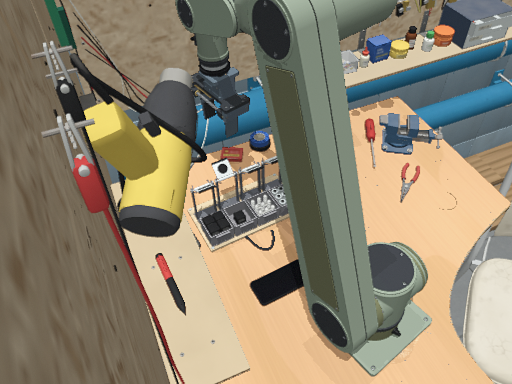

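View pics/wrist0.png

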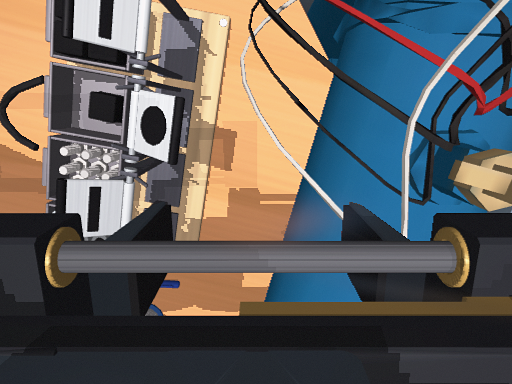

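The wrist view shows the low bin's tag leaning back (disc near pixel 153,125) and its neighbours leaning forward. I'll zoom in and measure.

```bash
cat > h.py <<'E'
import numpy as np,cv2
def cloud(c):
    z=c["range_z"];v,u=np.mgrid[:384,:512]
    P=np.stack([(u-c["cx"])/c["fx"]*z,(v-c["cy"])/c["fy"]*z,z],-1)
    R=cv2.Rodrigues(np.array(c["rvec"]))[0]
    W=(P-np.array(c["tvec"]).ravel())@R
    W[z<=0]=np.nan
    return W
E
python3 - <<'E'
import pickle,cv2,numpy as np
from h import *
d=pickle.load(open("c0.pkl","rb"))
p=d["scene"]["pixels"][140:330,200:350];cv2.imwrite("pics/s0z.png",cv2.resize(p,None,fx=3.15,fy=3.15,interpolation=cv2.INTER_CUBIC))
p=d["side"]["pixels"][145:260,180:300];cv2.imwrite("pics/d0z.png",cv2.resize(p,None,fx=5,fy=5,interpolation=cv2.INTER_CUBIC))
# top-down height map from all clouds
W=np.concatenate([cloud(d[n]).reshape(-1,3) for n in("scene","side","wrist")])
C=np.concatenate([d[n]["pixels"].reshape(-1,3) for n in("scene","side","wrist")])
m=(W[:,0]>350)&(W[:,0]<750)&(W[:,1]>-250)&(W[:,1]<350)&(W[:,2]<200)&(W[:,2]>-20)
W,C=W[m],C[m];o=np.argsort(W[:,2]);W,C=W[o],C[o]
I=np.zeros((400,600,3),np.uint8);H=np.zeros((400,600,3),np.uint8)
x=(749-W[:,0]).astype(int).clip(0,399);y=(349-W[:,1]).astype(int).clip(0,599)
h=cv2.applyColorMap((W[:,2].clip(0,200)*1.25).astype(np.uint8).reshape(-1,1),cv2.COLORMAP_JET)[:,0]
for dx in(0,1):
  for dy in (0,1):
    I[(x+dx).clip(0,399),(y+dy).clip(0,599)]=C;H[(x+dx).clip(0,399),(y+dy).clip(0,599)]=h
cv2.imwrite("pics/top.png",I);cv2.imwrite("pics/toph.png",H)
E
```

```text
(no output)
```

View pics/s0z.png

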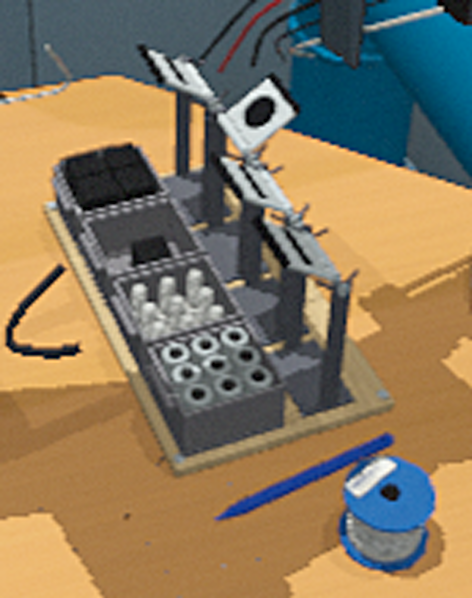

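View pics/d0z.png

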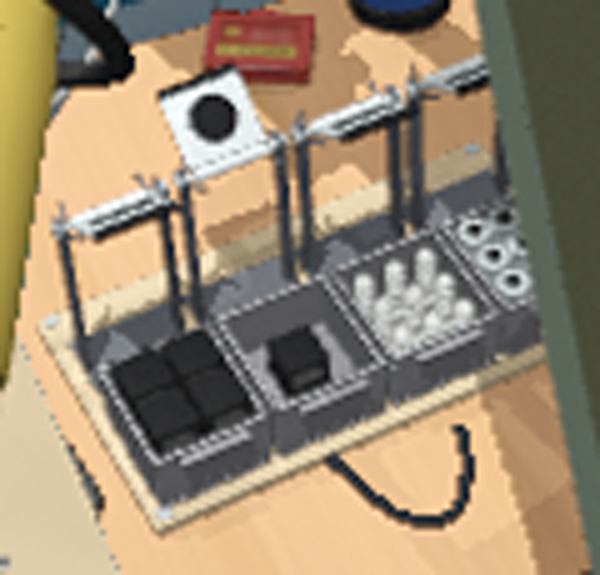

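View pics/top.png

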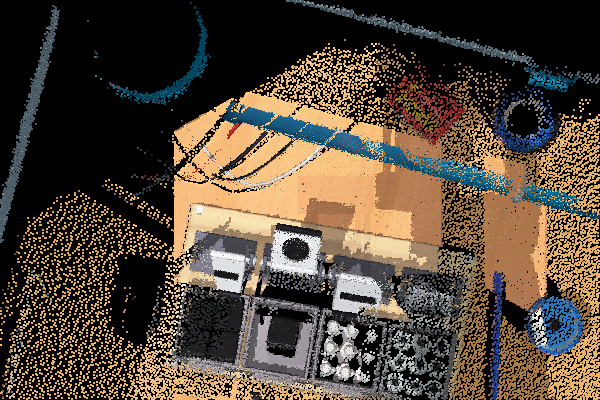

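View pics/toph.png

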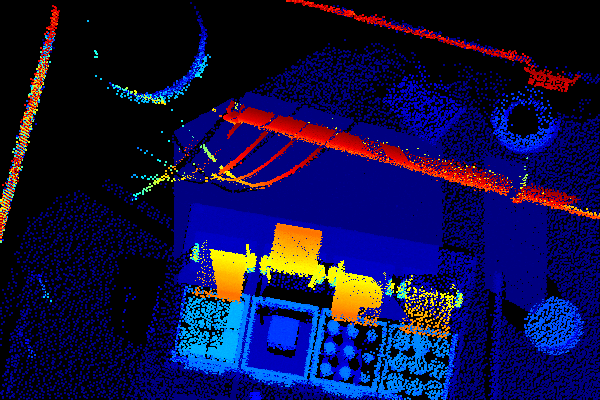

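All four tags are wrong: relays, bolts and bushes lean forward, and the low bin's tag leans back. Next I'll fix the row frame and the pipe's front face.

Run:
```python
import pickle,cv2,numpy as np
from h import *
d=pickle.load(open("c0.pkl","rb"))
for n in("scene","side","wrist"):
    W=cloud(d[n]).reshape(-1,3)
    m=(W[:,0]>430)&(W[:,0]<540)&(W[:,1]>-130)&(W[:,1]<190)
    # posts & pins
    S=W[m&(W[:,2]>70)&(W[:,2]<132)&(W[:,0]>455)]
    if len(S)>20:
        l=cv2.fitLine(S[:,:2].astype(np.float32),cv2.DIST_HUBER,0,.01,.01).ravel();print(n,"posts",len(S),l, np.degrees(np.arctan2(l[0],l[1])))
    # board top
    B=W[(W[:,2]>7)&(W[:,2]<13)&(W[:,0]>350)&(W[:,0]<600)&(W[:,1]>-150)&(W[:,1]<220)]
    if len(B)>50: print(n,"board",len(B),cv2.minAreaRect(B[:,:2].astype(np.float32)))
    R=W[(W[:,2]>49)&(W[:,2]<54)&(W[:,0]>350)&(W[:,0]<500)&(W[:,1]>-150)&(W[:,1]<220)]
    if len(R)>50: print(n,"rims",len(R),cv2.minAreaRect(R[:,:2].astype(np.float32)))
```

```text
scene posts 639 [1.5707085e-01 9.8758733e-01 4.7546597e+02 4.1305176e+01] 9.036918
scene board 1427 ((438.254150390625, 30.879409790039062), (379.49041748046875, 164.04318237304688), 80.5837173461914)
scene rims 1156 ((418.8957214355469, 32.09169006347656), (278.6175537109375, 121.51380920410156), 80.4892578125)
side posts 523 [1.6035451e-01 9.8705947e-01 4.7696423e+02 4.3511990e+01] 9.227473
side board 1033 ((440.38714599609375, 39.7861328125), (310.69195556640625, 167.24945068359375), 79.51998138427734)
side rims 565 ((418.0503234863281, 34.278350830078125), (272.0708923339844, 118.44149780273438), 80.68292999267578)
wrist posts 4348 [1.7757602e-01 9.8410708e-01 4.8337744e+02 6.2924404e+01] 10.228601
wrist board 10240 ((439.72216796875, 15.164535522460938), (317.3975830078125, 163.1153106689453), 80.1081771850586)
wrist rims 3079 ((425.2113342285156, 44.71844482421875), (237.8672637939453, 121.70836639404297), 80.0849838256836)
```

Run:
```python
import pickle,cv2,numpy as np
from h import *
d=pickle.load(open("c0.pkl","rb"))
W=np.concatenate([cloud(d[n]).reshape(-1,3) for n in("scene","side","wrist")])
a=np.radians(-10);xb=np.array([np.cos(a),np.sin(a)]);yb=np.array([-np.sin(a),np.cos(a)])
X=W[:,:2]@xb;Y=W[:,:2]@yb
for lo in range(-100,260,40):
    m=(Y>lo)&(Y<lo+40)&(X>530)&(X<760)
    r=[]
    for z0 in range(100,260,20):
        k=m&(W[:,2]>z0)&(W[:,2]<z0+20); r.append((round(X[k].min()),k.sum()) if k.sum()>3 else None)
    print(lo,r)
```

```text
-100 [(583, np.int64(18)), (571, np.int64(32)), (568, np.int64(83)), (568, np.int64(123)), (568, np.int64(413)), (579, np.int64(679)), (605, np.int64(358)), (688, np.int64(197))]
-60 [None, (580, np.int64(30)), (573, np.int64(111)), (573, np.int64(215)), (577, np.int64(395)), (588, np.int64(916)), (624, np.int64(97)), (689, np.int64(202))]
-20 [None, (583, np.int64(28)), (577, np.int64(110)), (576, np.int64(260)), (580, np.int64(367)), (590, np.int64(617)), (627, np.int64(46)), (693, np.int64(120))]
20 [None, (585, np.int64(28)), (581, np.int64(87)), (579, np.int64(505)), (583, np.int64(647)), (596, np.int64(542)), (637, np.int64(36)), (699, np.int64(104))]
60 [None, (589, np.int64(32)), (585, np.int64(80)), (584, np.int64(467)), (588, np.int64(984)), (597, np.int64(1942)), (609, np.int64(147)), (609, np.int64(356))]
100 [None, (593, np.int64(28)), (588, np.int64(105)), (585, np.int64(919)), (575, np.int64(2036)), (584, np.int64(4822)), (604, np.int64(1632)), (604, np.int64(1028))]
140 [None, (597, np.int64(15)), (592, np.int64(69)), (541, np.int64(1085)), (558, np.int64(2675)), (586, np.int64(6225)), (619, np.int64(4113)), (641, np.int64(1824))]
180 [None, (538, np.int64(67)), (535, np.int64(345)), (538, np.int64(1319)), (563, np.int64(2652)), (591, np.int64(8808)), (624, np.int64(4110)), None]
220 [(544, np.int64(104)), (536, np.int64(115)), (535, np.int64(185)), (547, np.int64(354)), (569, np.int64(699)), (597, np.int64(1526)), (635, np.int64(636)), (717, np.int64(19))]
```

Run:
```python
import pickle,cv2,numpy as np
from h import *
d=pickle.load(open("c0.pkl","rb"))
a=np.radians(-9.8);xb=np.array([np.cos(a),np.sin(a)]);yb=np.array([-np.sin(a),np.cos(a)])
for n in("scene","wrist","side"):
    W=cloud(d[n]).reshape(-1,3);X=W[:,:2]@xb;Y=W[:,:2]@yb
    m=(W[:,2]>133)&(W[:,2]<162)&(X>380)&(X<530)&(Y>-60)&(Y<290)
    h=np.histogram(Y[m],bins=range(-60,290,10))
    print(n,[(int(b),int(v)) for v,b in zip(h[0],h[1]) if v])
    I=Y[m];
    for lo in range(-60,290,10):
        k=m&(Y>=lo)&(Y<lo+10)
        if k.sum()>30: 
            p=np.polyfit(X[k],W[k,2],1); print(lo,k.sum(),"X",X[k].min().round(),X[k].max().round(),"Xat125",((125-p[1])/p[0]).round(1),"sl",p[0].round(2),"y",Y[k].min().round(),Y[k].max().round())
    R=W[:,2]; k=(R>49)&(R<54)&(X>350)&(X<470)&(Y>-60)&(Y<290)
    print("rim X",np.percentile(X[k],[1,99]).round(1),"Y",np.percentile(Y[k],[.5,99.5]).round(1))
```

```text
scene [(-30, 37), (-20, 45), (-10, 41), (0, 39), (10, 32), (20, 6), (40, 35), (50, 35), (60, 36), (70, 33), (80, 28), (90, 4), (110, 38), (120, 53), (130, 56), (140, 48), (150, 46), (160, 9), (180, 30), (190, 24), (200, 26), (210, 25), (220, 21), (230, 3)]
-30 37 X 422.0 452.0 Xat125 466.1 sl -0.67 y -26.0 -20.0
-20 45 X 422.0 454.0 Xat125 469.3 sl -0.64 y -20.0 -10.0
-10 41 X 422.0 455.0 Xat125 468.7 sl -0.65 y -9.0 -0.0
0 39 X 421.0 454.0 Xat125 467.9 sl -0.67 y 0.0 9.0
10 32 X 421.0 452.0 Xat125 469.8 sl -0.63 y 10.0 20.0
40 35 X 422.0 453.0 Xat125 465.2 sl -0.69 y 45.0 50.0
50 35 X 421.0 455.0 Xat125 468.5 sl -0.64 y 50.0 60.0
60 36 X 421.0 454.0 Xat125 469.6 sl -0.63 y 60.0 70.0
70 33 X 421.0 450.0 Xat125 470.3 sl -0.62 y 71.0 80.0
110 38 X 472.0 502.0 Xat125 459.5 sl 0.69 y 114.0 120.0
120 53 X 471.0 502.0 Xat125 459.4 sl 0.72 y 120.0 130.0
130 56 X 470.0 503.0 Xat125 454.2 sl 0.62 y 130.0 140.0
140 48 X 472.0 503.0 Xat125 456.0 sl 0.65 y 140.0 149.0
150 46 X 471.0 503.0 Xat125 458.8 sl 0.7 y 150.0 160.0
rim X [350.7 464.4] Y [-34.9 238.4]
wrist [(40, 120), (50, 354), (60, 506)
[... 886 characters left out ...]
 1057 X 424.0 459.0 Xat125 469.1 sl -0.71 y 190.0 200.0
200 1026 X 424.0 460.0 Xat125 469.2 sl -0.71 y 200.0 210.0
210 318 X 435.0 459.0 Xat125 469.1 sl -0.71 y 210.0 218.0
rim X [351.2 430.5] Y [ -0.4 231. ]
side [(-10, 7), (0, 16), (10, 20), (20, 3), (40, 9), (50, 19), (60, 13), (70, 20), (80, 21), (90, 1), (110, 24), (120, 55), (130, 50), (140, 56), (150, 49), (160, 4), (180, 11), (190, 19), (200, 22), (210, 17), (220, 21), (230, 1)]
120 55 X 458.0 503.0 Xat125 455.0 sl 0.62 y 120.0 130.0
130 50 X 470.0 506.0 Xat125 454.2 sl 0.58 y 130.0 139.0
140 56 X 465.0 505.0 Xat125 455.9 sl 0.61 y 140.0 150.0
150 49 X 471.0 507.0 Xat125 456.0 sl 0.61 y 150.0 160.0
rim X [351.  464.3] Y [-17.1 240.3]
```

Call:
drive_tool --series '[[[0,0,1],0],[[0,0,0.6],0],[[-1,0,0],8],[[-1,0.5,0],8],[[-1,1,0],8]]' --jaw 1

```text
time_s: 0.65
eef_pos: [499.2, 36.1, 251.6]
ee_rot: [[-0.005, 0.909, 0.417], [-0.004, 0.417, -0.909], [-1.0, -0.006, 0.001]]
contact_force: [-0.2, 0.8, 0.6]
width: 0.595
```

Run:
```python
import pickle,cv2,numpy as np
from h import *
d=pickle.load(open("c0.pkl","rb"))
W=np.concatenate([cloud(d[n]).reshape(-1,3) for n in("scene","side","wrist")])
a=np.radians(-9.8);xb=np.array([np.cos(a),np.sin(a)]);yb=np.array([-np.sin(a),np.cos(a)])
X=W[:,:2]@xb;Y=W[:,:2]@yb
for lo in range(40,240,10):
    r=[]
    for z0 in range(120,300,20):
        k=(Y>lo)&(Y<lo+10)&(X>512)&(X<650)&(W[:,2]>z0)&(W[:,2]<z0+20); r.append((int(X[k].min()),int(k.sum())) if k.sum()>2 else None)
    print(lo,r)
```

```text
40 [(590, 9), (583, 18), (583, 148), (585, 158), (598, 81), None, None, None, None]
50 [(592, 6), (585, 14), (583, 111), (587, 373), (598, 145), None, None, None, (512, 7)]
60 [(589, 6), (585, 13), (585, 23), (588, 314), (599, 647), (637, 6), None, None, (617, 4)]
70 [(590, 9), (586, 16), (586, 42), (588, 75), (513, 804), (512, 93), (512, 192), (512, 146), (513, 34)]
80 [(592, 9), (586, 28), (584, 171), (588, 105), (512, 168), (512, 21), (521, 228), (517, 661), (517, 63)]
90 [(591, 7), (588, 25), (587, 195), (590, 413), (513, 237), (519, 256), (519, 350), (515, 640), (515, 655)]
100 [(593, 9), (588, 25), (585, 201), (591, 494), (512, 479), (512, 452), (512, 620), (512, 722), (514, 774)]
110 [(595, 7), (589, 30), (587, 210), (591, 432), (597, 701), (604, 365), (604, 139), (606, 302), (512, 582)]
120 [(597, 5), (590, 23), (588, 144), (587, 403), (587, 1775), (605, 537), (604, 589), (606, 196), (512, 615)]
130 [(596, 8), (591, 26), (589, 211), (569, 662), (584, 1284), (621, 544), None, None, (607, 70)]
140 [(598, 6), (592, 24), (591, 218), (561, 664), (600, 1145), (619, 952), (641, 607)
[... 158 characters left out ...]
3), (574, 700), (589, 1152), (623, 1021), (643, 271), None, None]
170 [(604, 3), (596, 8), (538, 312), (564, 680), (602, 1538), (620, 570), None, None, None]
180 [(600, 3), (537, 68), (542, 278), (563, 430), (591, 1885), (627, 622), None, None, None]
190 [None, (535, 66), (545, 240), (574, 846), (591, 1450), (626, 719), None, None, None]
200 [(538, 20), (538, 77), (544, 310), (565, 781), (607, 1722), (625, 421), None, None, None]
210 [(541, 55), (538, 169), (547, 478), (589, 536), (595, 2320), (637, 513), None, None, None]
220 [(538, 77), (539, 122), (547, 202), (570, 553), (607, 994), (636, 288), None, None, None]
230 [(539, 16), (535, 12), (554, 25), None, (624, 3), None, None, None, None]
```

Call:
drive_tool --series '[[[-0.8,0.8,0],8.5],[[-0.8,0.8,0],8.5],[[-0.8,0.8,0],8.5],[[-0.6,0.8,0],8.5],[[-0.2,0.8,0],8.5]]'

```text
time_s: 1.15
eef_pos: [412.0, 138.9, 250.6]
ee_rot: [[-0.004, 0.378, 0.926], [-0.006, 0.926, -0.378], [-1.0, -0.008, -0.001]]
contact_force: [-0.1, 0.5, 0.2]
width: 0.152
```

Call:
drive_tool --series '[[[0,0,0],8.5],[[0,0,0],4],[[0,0,0],0],[[0,0,0],0],[[0,0,0],0]]'

```text
time_s: 1.65
eef_pos: [409.7, 141.2, 250.0]
ee_rot: [[-0.004, 0.161, 0.987], [-0.007, 0.987, -0.161], [-1.0, -0.007, -0.003]]
contact_force: [-0.6, -0.1, -0.2]
width: 0.004
```

Call:
drive_tool --series '[[[0,0,-1],0],[[0,0,-1],0],[[0,0,-1],0],[[0,0,-0.9],0],[[0,0,-0.4],0]]'

```text
time_s: 2.15
eef_pos: [411.9, 140.7, 141.2]
ee_rot: [[0.002, 0.168, 0.986], [-0.005, 0.986, -0.168], [-1.0, -0.004, 0.003]]
contact_force: [-0.8, 0.1, 0.3]
width: 0.001
```

```bash
cat > look.py <<'E'
from plant import arm
import cv2,numpy as np,sys
t=sys.argv[1]
s=arm.read_state();p=s["eef_pos"];print(s["time_s"],np.round(p,1),"X",p[0]*.9854-p[1]*.1702,"Y",p[0]*.1702+p[1]*.9854,np.round(s["contact_force"],1))
I=[]
for n,(r0,r1,c0,c1) in dict(scene=(130,320,200,350),side=(140,300,150,320)).items():
    p=arm.capture(n)["pixels"][r0:r1,c0:c1];I.append(cv2.resize(p,(395,500),interpolation=cv2.INTER_CUBIC))
cv2.imwrite(f"pics/{t}.png",np.hstack(I))
E
python3 look.py l1
```

```text
2.15 [411.9 140.7 141.2] X 381.9779382243636 Y 208.73728788960153 [-0.8  0.1  0.3]
```

View pics/l1.png

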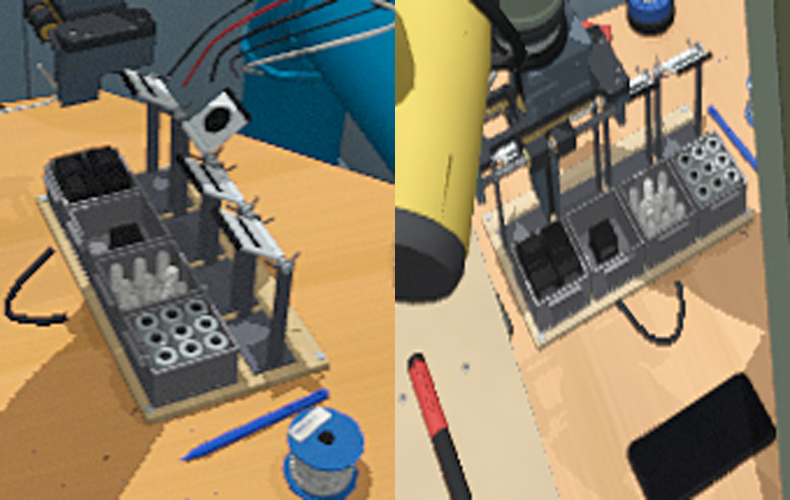

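The fingertip stands in front of the relay tag. The yellow thing near the gripper's +y end could be in the way, so I'll measure that clearance before pushing.

Run:
```python
import pickle,numpy as np
from h import *
d=pickle.load(open("c0.pkl","rb"))
for n in("scene","side"):
    c=d[n];W=cloud(c)
    hsv=cv2.cvtColor(c["pixels"],cv2.COLOR_BGR2HSV)
    m=(hsv[...,0]>20)&(hsv[...,0]<35)&(hsv[...,1]>150)&(hsv[...,2]>100)
    P=W[m];P=P[np.isfinite(P[:,0])]
    if n=="side": P=W[60:230,85:200].reshape(-1,3)
    P=P[(P[:,2]>150)]
    print(n,len(P),np.nanpercentile(P,[1,50,99],axis=0).round())
    X=P[:,0]*.9854-P[:,1]*.1702;Y=P[:,0]*.1702+P[:,1]*.9854
    k=(X<560)&(X>330)&(Y<420)
    for z in range(150,700,50):
        q=k&(P[:,2]>z)&(P[:,2]<z+50)
        if q.sum()>3: print(z,q.sum(),"X",X[q].min().round(),X[q].max().round(),"Ymin",Y[q].min().round())
```

```text
scene 46 [[523. -36. 303.]
 [564. -22. 319.]
 [642.  23. 322.]]
300 23 X 519.0 559.0 Ymin 65.0
side 18399 [[-70. -10. 200.]
 [ 61. 390. 703.]
 [782. 482. 850.]]
150 14 X 423.0 557.0 Ymin 178.0
250 25 X 428.0 542.0 Ymin 409.0
300 17 X 422.0 487.0 Ymin 414.0
550 8 X 330.0 338.0 Ymin 404.0
```

The yellow thing is well clear, so I'll push the relay tag.

Call:
drive_tool --series '[[[0.4,-0.07,0],0],[[0.4,-0.07,0],0],[[0.4,-0.07,0],0],[[0.4,-0.07,0],0],[[0.4,-0.07,0],0]]'

```text
time_s: 2.75
eef_pos: [468.5, 132.0, 145.8]
ee_rot: [[0.01, 0.169, 0.986], [-0.003, 0.986, -0.169], [-1.0, -0.001, 0.01]]
contact_force: [-0.4, 0.3, 0.5]
width: 0.003
```

Call:
drive_tool --series '[[[0.4,-0.07,0],0],[[0.3,-0.05,0],0],[[0.2,-0.03,0],0],[[0,0,0],0],[[0,0,0],0]]'

```text
time_s: 3.25
eef_pos: [495.6, 127.5, 145.7]
ee_rot: [[0.011, 0.17, 0.985], [-0.003, 0.985, -0.17], [-1.0, -0.001, 0.011]]
contact_force: [-0.2, 0.0, -0.1]
width: 0.004
```

```bash
python3 look.py l2
```

```text
3.25 [495.6 127.5 145.7] X 466.69761492618153 Y 209.96145408197972 [-0.2  0.  -0.1]
```

View pics/l2.png

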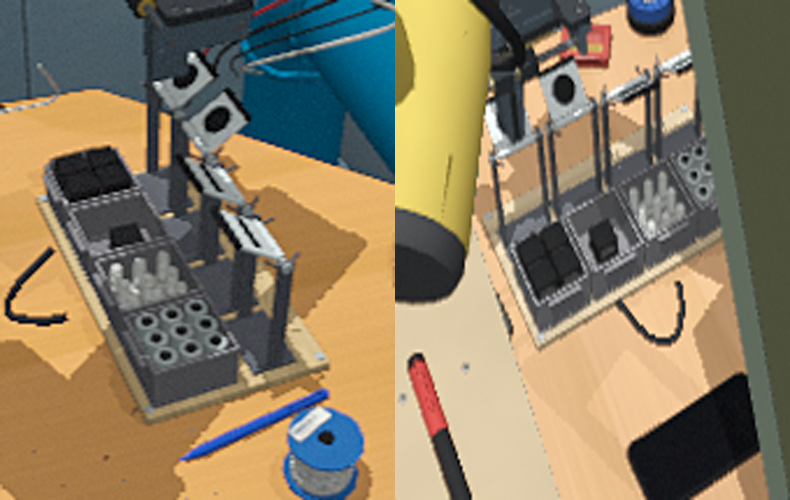

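The relay tag now leans back, disc up. I'll back off and move along to the bolts tag.

Call:
drive_tool --series '[[[-0.8,0.14,0],0],[[-0.8,0.14,0],0],[[-0.8,0.14,-0.1],0],[[-0.7,0.12,0],0],[[-0.2,0.04,0],0]]'

```text
time_s: 3.85
eef_pos: [409.3, 142.4, 143.2]
ee_rot: [[0.012, 0.17, 0.985], [-0.002, 0.986, -0.17], [-1.0, -0.0, 0.012]]
contact_force: [-0.4, -0.4, -0.5]
width: 0.006
```

Call:
drive_tool --series '[[[-0.15,-0.9,0],0],[[-0.15,-0.9,0],0],[[-0.15,-0.9,0],0],[[-0.15,-0.9,0],0],[[-0.15,-0.9,0],0]]'

```text
time_s: 4.35
eef_pos: [391.7, 29.0, 144.6]
ee_rot: [[0.018, 0.161, 0.987], [-0.001, 0.987, -0.161], [-1.0, 0.001, 0.018]]
contact_force: [-0.2, -0.3, 0.4]
width: 0.002
```

Call:
drive_tool --series '[[[-0.1,-0.6,0],0],[[0,0,-0.1],0],[[0,0,0],0],[[0,0,0],0],[[0,0,0],0]]'

```text
time_s: 4.85
eef_pos: [390.7, 12.4, 142.7]
ee_rot: [[0.021, 0.164, 0.986], [-0.002, 0.986, -0.164], [-1.0, 0.002, 0.021]]
contact_force: [0.1, -0.4, 1.0]
width: 0.007
```

```bash
python3 look.py l3
```

```text
4.85 [390.7  12.4 142.7] X 382.8876901015528 Y 78.6667643796728 [ 0.1 -0.4  1. ]
```

Call:
drive_tool --series '[[[0.33,-0.26,0],0],[[0.4,-0.26,0],0],[[0.4,-0.07,0],0],[[0.4,-0.07,0],0],[[0.4,-0.07,0],0]]'

```text
time_s: 5.45
eef_pos: [442.0, -6.8, 142.5]
ee_rot: [[0.02, 0.163, 0.987], [-0.001, 0.987, -0.163], [-1.0, 0.002, 0.02]]
contact_force: [0.2, 0.6, 0.2]
width: 0.006
```

Call:
drive_tool --series '[[[0.4,-0.07,0],0],[[0.3,-0.05,0],0],[[0,0,0],0],[[0,0,0],0],[[0,0,0],0]]'

```text
time_s: 5.95
eef_pos: [463.5, -10.4, 142.0]
ee_rot: [[0.02, 0.163, 0.986], [-0.002, 0.987, -0.163], [-1.0, 0.002, 0.02]]
contact_force: [0.4, -0.5, -0.3]
width: 0.002
```

```bash
python3 look.py l4
```

```text
5.95 [463.5 -10.4 142. ] X 458.48078775620075 Y 68.62144542284261 [ 0.4 -0.5 -0.3]
```

View pics/l4.png

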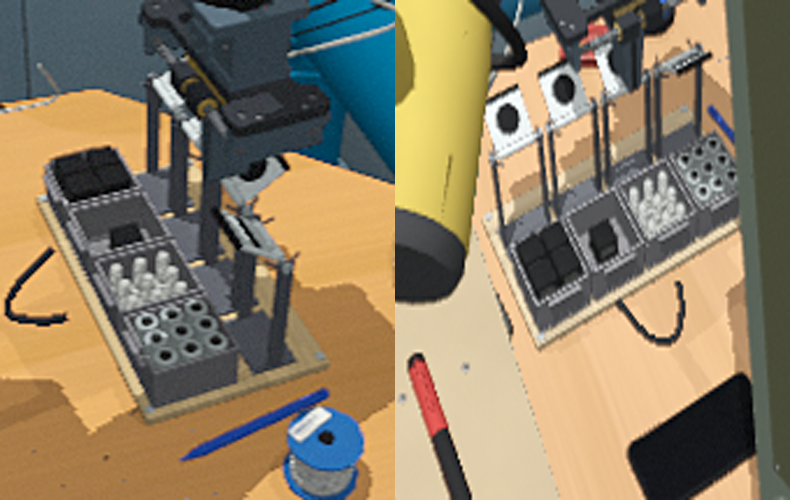

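The bolts tag is over too. The bushes tag is next.

Call:
drive_tool --series '[[[-0.8,0.14,0],0],[[-0.8,0.14,0],0],[[-0.7,0.12,0],0],[[-0.4,0.06,0],0],[[0,0,0],0]]'

```text
time_s: 6.55
eef_pos: [392.8, 1.6, 142.4]
ee_rot: [[0.022, 0.163, 0.986], [-0.002, 0.987, -0.163], [-1.0, 0.002, 0.022]]
contact_force: [-0.6, 0.7, 0.1]
width: 0.004
```

Call:
drive_tool --series '[[[-0.13,-0.8,0],0],[[-0.13,-0.8,0],0],[[-0.13,-0.8,0],0],[[0,-0.3,0],0],[[0,0,0],0]]'

```text
time_s: 7.05
eef_pos: [387.1, -68.3, 143.8]
ee_rot: [[0.029, 0.161, 0.987], [-0.002, 0.987, -0.161], [-1.0, 0.002, 0.029]]
contact_force: [0.4, -0.1, 0.7]
width: 0.004
```

```bash
python3 look.py l5
```

```text
7.05 [387.1 -68.3 143.8] X 393.0302423273381 Y -1.3983668694470737 [ 0.4 -0.1  0.7]
```

Call:
drive_tool --series '[[[0.35,-0.06,-0.05],0],[[0.4,-0.07,0],0],[[0.4,-0.07,0],0],[[0.4,-0.07,0],0],[[0.4,-0.07,0],0]]'

```text
time_s: 7.65
eef_pos: [439.2, -74.2, 142.0]
ee_rot: [[0.027, 0.156, 0.987], [-0.001, 0.988, -0.156], [-1.0, 0.003, 0.027]]
contact_force: [-0.3, -0.2, -0.4]
width: 0.003
```

Call:
drive_tool --series '[[[0.3,-0.05,0],0],[[0.2,-0.03,0],0],[[0,0,0],0],[[0,0,0],0],[[0,0,0],0]]'

```text
time_s: 8.15
eef_pos: [455.0, -76.7, 141.6]
ee_rot: [[0.028, 0.156, 0.987], [-0.001, 0.988, -0.156], [-1.0, 0.003, 0.027]]
contact_force: [0.1, 0.2, 0.3]
width: 0.003
```

```bash
python3 look.py l6
```

```text
8.15 [455.  -76.7 141.6] X 461.3712049916925 Y 1.8657727498242167 [0.1 0.2 0.3]
```

View pics/l6.png

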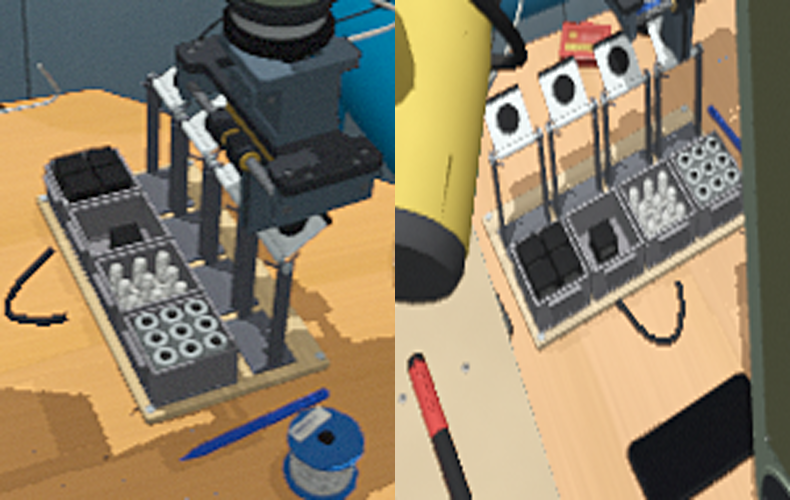

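All three full bins' tags now lean back. I'll lift and go over behind the low bin's tag.

Call:
drive_tool --series '[[[-0.6,0.1,0.2],0],[[0,0,1],0],[[0,0,1],0],[[0,0,1],0],[[0,0,1],0]]'

```text
time_s: 8.75
eef_pos: [429.6, -72.3, 247.4]
ee_rot: [[0.015, 0.156, 0.988], [0.002, 0.988, -0.156], [-1.0, 0.004, 0.014]]
contact_force: [1.3, 0.0, -0.2]
width: 0.006
```

Call:
drive_tool --series '[[[0.8,0.8,0],0],[[0.8,0.8,0],0],[[0.8,0.8,0],0],[[0.8,0.8,0],0],[[0.8,0.8,0],0]]'

```text
time_s: 9.25
eef_pos: [525.6, 28.8, 255.2]
ee_rot: [[0.023, 0.162, 0.987], [-0.001, 0.987, -0.162], [-1.0, 0.002, 0.023]]
contact_force: [0.5, -0.2, 0.7]
width: 0.003
```

```bash
python3 look.py l7
```

```text
9.25 [525.6  28.8 255.2] X 512.9815608614842 Y 117.85144439367053 [ 0.5 -0.2  0.7]
```

Call:
drive_tool --series '[[[0.5,0,0],0],[[0.5,0,0],0],[[0.2,0,0],0],[[0,0,0],0],[[0,0,0],0]]'

```text
time_s: 9.85
eef_pos: [556.2, 27.9, 255.3]
ee_rot: [[0.022, 0.161, 0.987], [-0.001, 0.987, -0.161], [-1.0, 0.002, 0.022]]
contact_force: [-0.7, -1.0, -0.4]
width: 0.006
```

```bash
python3 look.py l8
python3 - <<'E'
from plant import arm
import cv2
cv2.imwrite("pics/w8.png",arm.capture("wrist")["pixels"])
E
```

```text
9.85 [556.2  27.9 255.3] X 543.3173486557988 Y 122.12739405953283 [-0.7 -1.  -0.4]
```

View pics/l8.png

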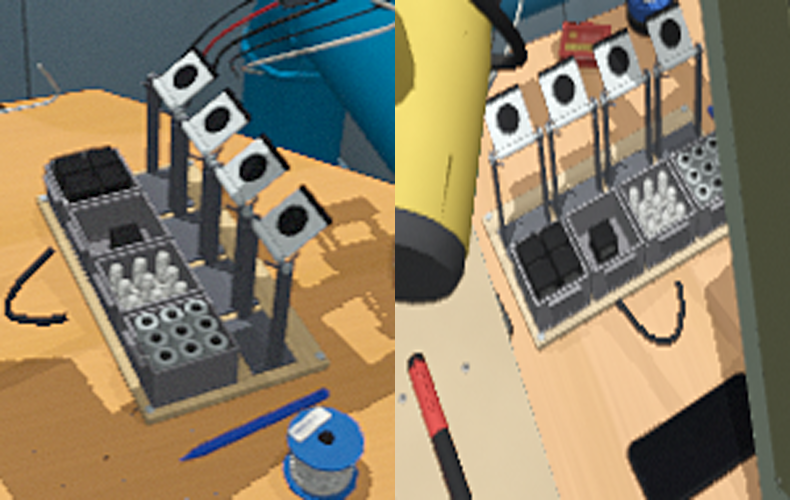

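View pics/w8.png

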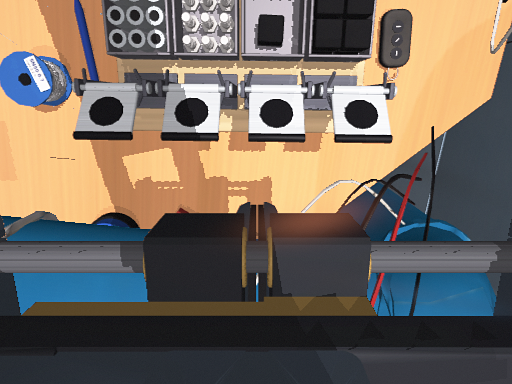

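The wrist view shows the fingers at column 258, lined up behind tag 3 (disc at 277,113), with the wires off to the right. I'll descend.

Call:
drive_tool --series '[[[-0.1,0,-0.8],0],[[-0.1,0,-0.8],0],[[0,0,-0.8],0],[[0,0,-0.6],0],[[0,0,-0.2],0]]'

```text
time_s: 10.5
eef_pos: [550.3, 27.8, 175.1]
ee_rot: [[0.027, 0.161, 0.987], [-0.001, 0.987, -0.161], [-1.0, 0.003, 0.027]]
contact_force: [0.3, 0.1, -0.0]
width: 0.008
```

```bash
python3 look.py l9
```

```text
10.5 [550.3  27.8 175.1] X 537.5226353231698 Y 121.10124116420359 [ 0.3  0.1 -0. ]
```

View pics/l9.png

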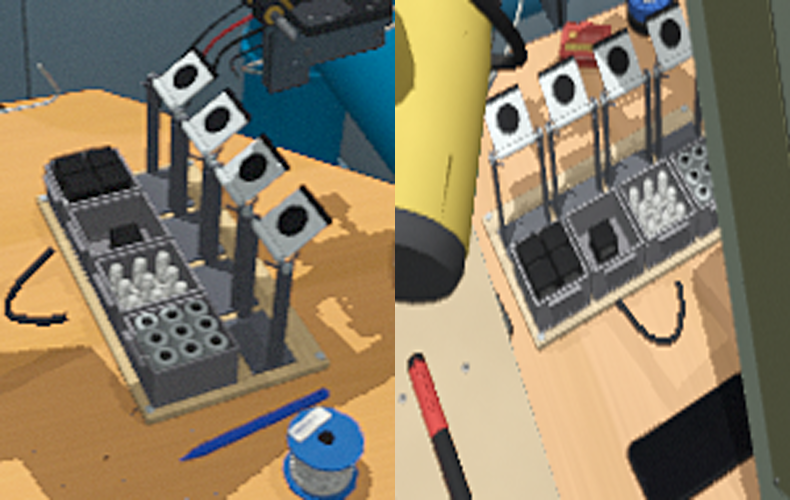

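Call:
drive_tool --series '[[[0,0.1,-0.4],0],[[0,0.1,-0.4],0],[[0,0,-0.4],0],[[0,0,-0.15],0],[[0,0,0],0]]'

```text
time_s: 11.1
eef_pos: [552.2, 33.5, 141.7]
ee_rot: [[0.033, 0.161, 0.986], [-0.001, 0.987, -0.161], [-0.999, 0.004, 0.032]]
contact_force: [-0.3, -0.2, 0.4]
width: 0.003
```

```bash
python3 look.py l10
python3 - <<'E'
from plant import arm
import cv2
cv2.imwrite("pics/w10.png",arm.capture("wrist")["pixels"])
E
```

```text
11.1 [552.2  33.5 141.7] X 538.468523824267 Y 127.02528133067875 [-0.3 -0.2  0.4]
```

View pics/w10.png

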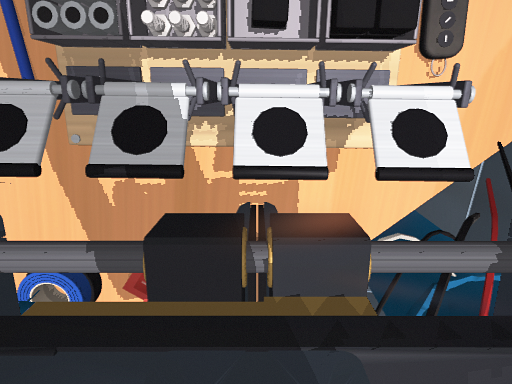

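The finger is behind the low bin's tag with no contact. Now I'll push it forward.

Call:
drive_tool --series '[[[-0.35,0.06,0],0],[[-0.4,0.07,0],0],[[-0.4,0.07,0],0],[[-0.4,0.07,0],0],[[-0.4,0.07,0],0]]'

```text
time_s: 11.75
eef_pos: [502.7, 42.3, 144.5]
ee_rot: [[0.041, 0.161, 0.986], [-0.001, 0.987, -0.161], [-0.999, 0.006, 0.04]]
contact_force: [0.7, -0.1, -0.2]
width: 0.006
```

Call:
drive_tool --series '[[[-0.3,0.05,0],0],[[-0.2,0.03,0],0],[[0,0,0],0],[[0,0,0],0],[[0,0,0],0]]'

```text
time_s: 12.25
eef_pos: [486.1, 44.9, 144.4]
ee_rot: [[0.039, 0.16, 0.986], [-0.001, 0.987, -0.161], [-0.999, 0.006, 0.038]]
contact_force: [-0.4, 0.0, -0.3]
width: 0.003
```

```bash
python3 look.py l11
```

```text
12.25 [486.1  44.9 144.4] X 471.40975407887396 Y 126.96418565564755 [-0.4  0.  -0.3]
```

View pics/l11.png

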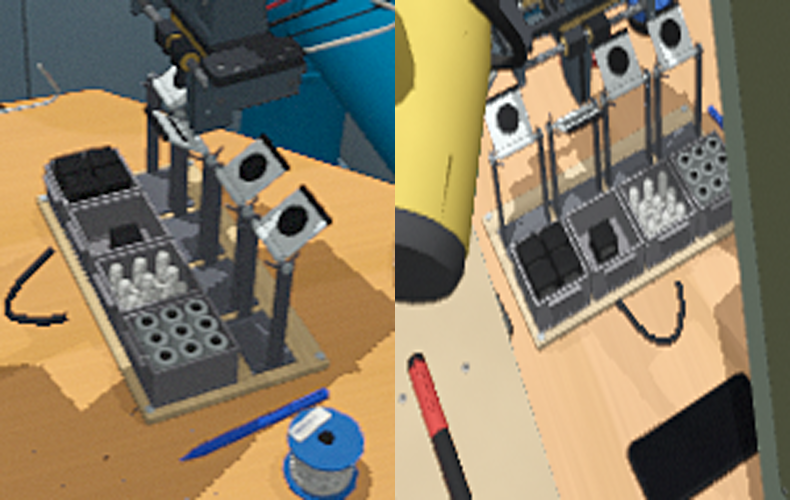

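The tag has tipped forward. I'll back off a little, lift straight up and check.

Call:
drive_tool --series '[[[0.4,-0.07,0],0],[[0.2,-0.03,0.3],0],[[0,0,1],0],[[0,0,1],0],[[0,0,1],0]]'

```text
time_s: 12.85
eef_pos: [502.7, 41.5, 226.9]
ee_rot: [[0.031, 0.161, 0.986], [-0.001, 0.987, -0.161], [-1.0, 0.004, 0.031]]
contact_force: [0.9, -0.1, -0.1]
width: 0.002
```

Call:
drive_tool --series '[[[0,0,1],0],[[0,0,0.5],0],[[0,0,0],0],[[0,0,0],0],[[0,0,0],0]]'

```text
time_s: 13.35
eef_pos: [507.1, 41.0, 270.9]
ee_rot: [[0.04, 0.162, 0.986], [-0.001, 0.987, -0.162], [-0.999, 0.006, 0.04]]
contact_force: [-0.1, -0.3, -0.1]
width: 0.004
```

```bash
python3 look.py l12
python3 - <<'E'
from plant import arm
import cv2,numpy as np
from h import *
c=arm.capture("wrist");cv2.imwrite("pics/w12.png",c["pixels"])
for n in("scene",):
    c=arm.capture(n);W=cloud(c).reshape(-1,3);X=W[:,0]*.9854-W[:,1]*.1702;Y=W[:,0]*.1702+W[:,1]*.9854
    for y in(-2,68,138,208):
        k=(abs(Y-y)<20)&(W[:,2]>135)&(W[:,2]<162)&(X>400)&(X<520)
        if k.sum()>10:
            p=np.polyfit(X[k],W[k,2],1);print(n,y,k.sum(),X[k].mean().round(),"lean",np.degrees(np.arctan(p[0])).round(1))
E
```

```text
13.35 [507.1  41.  270.9] X 492.72999014557877 Y 126.73817923293106 [-0.1 -0.3 -0.1]
scene -2 267 488.0 lean 33.3
scene 68 223 488.0 lean 33.1
scene 138 104 434.0 lean -32.1
scene 208 167 488.0 lean 33.6
```

View pics/l12.png

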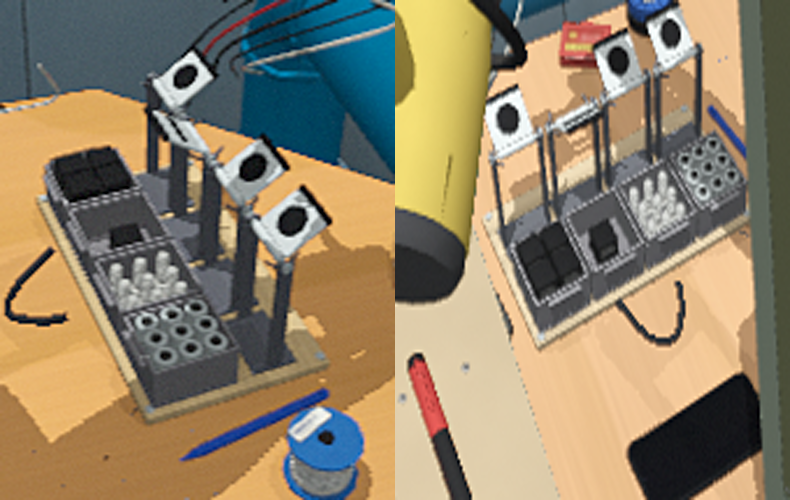

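View pics/w12.png

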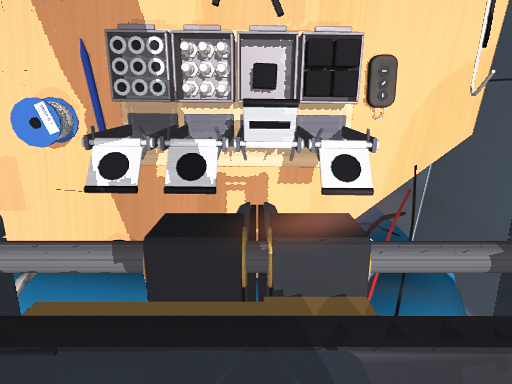

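All four tags are on their stops as required, and the arm is clear.

```bash
python3 -c "
from plant import arm
print(arm.finish_job())"
```

```text
the job is handed in; nothing more can be done
None
```

All four tags were wrong, so I tipped each one over with the shut fingertips, without gripping. The relays, bolts and bushes tags now lean back with the disc up, and the nearly empty bin's tag leans forward with the bar up. The job was handed in at about 13.5 s of the 61 s allowed; `finish_job()` reports no verdict.

- **Tags:** in the last pictures the plates slope about +33° (three tags) and −32° (low bin). The nominal stop slope is 35.6°. The same scene-camera fit read about 32–36° for tags resting on their stops at the start, so I take the gap as fit error.
- **Contact:** after each move the measured tool force was no more than about 1.5 N. The forces during the pushes themselves were not recorded. At the end the gripper was well above everything, touching nothing.
- **Loose things:** I judged the relay, spool, pen and fob by eye in the last pictures, and none looked moved. I did not measure their shift against the start.

No check failed. One push (the relays tag) ran about 12 mm further than planned, with no visible effect.

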